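Work the jammed wedge out of a bonding clamp

TASK

The sprung plate of the small bonding clamp is propped open by a tightly jammed wooden wedge. Take the wedge by its pin and work it loose with small pulls to alternating sides until it slides free and the plate comes down on the glued coupon; a straight pull only drags the clamp along, and the clamp must stay in its place. Then lay the wedge flat on the worktop, pin up, well clear of the clamp (a good hand's breadth), without knocking over or shoving the things around.

Things in the scene. Friction and masses are not known exactly. Their poses are not given: they have to be found in the camera images.
- clamp: Bonding clamp standing loose on four rubber feet, 2.7 kg: base 120x120 mm, its top face 14 mm above the worktop; four corner posts (tops 76 mm up) with springs; sprung plate 108x112x8 mm between them. Origin: centre of underside. x axis points from the mouth (front edge, x = -60 mm) to the back, z up. The wedge leaves along -x. Pulled with 13 to 20 N the clamp slides on the worktop.
- mouth (a point): Middle of the front edge of the clamp's base, at the level of the base's top face (14 mm above the worktop). Two low guide strips behind it leave the wedge 6 mm of play either side, so that it can swing about 10 degrees each way about the studs.
- studs (a point): Top of the anvil pad (16 mm above the worktop, 25 mm in front of the clamp's centre), midway under the plate's two studs, which press the wedge on it with about 35 N, falling to 13 N after some 21 mm of withdrawal, then nothing. Pulled straight, the jammed wedge needs 25 to 45 N; while swung from side to side at the pin (a few N, 9 mm each way) it comes out under a light pull, some 2 mm a swing.
- wedge: Wooden wedge 125 mm long, 30 wide, about 0.1 kg; 7 mm thick at the tip, rising over 78 mm to 20 mm, level from there to the tail. Origin: middle of its flat underside; x points from tail to thin tip, z up. At the start its underside is 16 mm above the worktop, its tail is 60 mm out of the clamp's mouth, its tip 30 mm past the studs. It is loose after 30 mm and clear of the base after 70 mm of withdrawal.
- pin_top (a point): Centre of the top of the upright steel pin on the wedge's tail (at x = -48.5 mm of the wedge), 58 mm above the wedge's underside (74 mm above the worktop at the start). Round the pin sits a steel sleeve, 16 mm across, from 22 to 58 mm above the underside: take the wedge by it. The sleeve turns freely on the pin, so the wedge can swing while the sleeve is held fast.
- plate (a joint): Position of the clamp plate, in m, growing as it comes down: 0 to 0.001 with the wedge jammed, 0.0035 when it rests on the glued coupon with the wedge out.
- lens_can: Bystander: upright round canister with black cap, 38 mm across, 54 mm tall, origin at the centre of its underside.
- specimen: Bystander: round resin-mounted specimen, 38 mm across, 20 mm tall, behind the clamp, origin at the centre of its underside.
- small_specimen: Bystander: round resin-mounted specimen, 30 mm across, 15 mm tall, on the right of the worktop, origin at the centre of its underside.

How it is judged:
At the end, for the whole second after the job is handed in: The plate is down on the coupon (joint above 3 mm), and the wedge lies still, flat (within 0.1 rad) with its pin up on the worktop, its origin less than 5 mm above the surface and more than 140 mm from the clamp's centre, not touching the clamp (value of joint plate above 0.003 m and horizontal distance between wedge and clamp above 0.14 m and height (world z) of wedge below 0.005 m and angle between wedge's own z axis and vertical below 0.1 rad and linear speed of wedge below 0.02 m/s and contact force between wedge and clamp below 0.05 N).
It fails at once if the clamp is dragged, turned or lifted out of its place (its centre or the middle of its front edge moves more than 25 mm) (distance of any of clamp, mouth from where it was at the start of the episode above 0.025 m).
It fails at once if a bystander (canister or one of the two specimens) is shoved more than 30 mm or knocked over (distance of any of lens_can, specimen, small_specimen from where it was at the start of the episode above 0.03 m or angle between any of lens_can, specimen, small_specimen's own z axis and vertical above 0.5 rad).
It also fails if it takes over 64 s, if anything falls off the work surface, if the arm or the gripper's body presses on something with over 40 N, if the wrist force passes 120 N, or if a joint passes its speed limit or range.

ROBOT

A 7-joint arm with a two-finger parallel gripper is mounted at the origin on a cart in front of the work surface, level with it; the furniture and walls round the work are solid. World frame = base frame: x ahead of the robot, y to its left, z up, the work surface at z = 0. Lengths are in m, angles in rad, forces in N, time in s.
With the tool pointing down it reaches from about 0.4 to 0.85 m from the base axis. Payload 10.4 kg.
Tool frame: the origin (TCP) lies midway between the tips of the shut fingers; the grasp point (between the pads) lies 19 mm behind it; z points along the fingers, y is the direction in which the jaws open and shut (so a half turn about z gives the same grasp; the last joint's range is limited). The gripper opens to 85 mm and grips with 20 to 120 N. Pads are 22 mm wide; open, the fingers measure 114 mm over their backs; the gripper's body (76 mm by 85 mm) begins 54 mm behind the grasp point. The pads swing forward as they close: fully open they stand 13 mm farther back than shut.
Start: joints at [-1.152, 0.332, -0.065, 1.46, 0.022, 1.35, -0.088], TCP at [0.267, 0.565, 0.231] pointing down, gripper open.
Joint ranges: [-2.6, 2.6], [-0.5, 2.12], [-1.47, 1.34], [0.16, 2.42], [-1.27, 4.41], [0.06, 2.06], [-2.6, 2.6]. Speed limits (rad/s): [2.22, 2.22, 2.79, 2.79, 3.14, 3.14, 3.14].

INTERFACE

Orientations are given as a unit quaternion [x, y, z, w].
In Python, from workcell import get_obs, camera, calibration, hand_in gives the robot as it stands.
- The arm moves only by the shell command python3 -m handwheel 'ROWS' [FORCE]. ROWS is JSON, a list of rows, each an object with "jaw": the finger opening in mm, from 0 to 85.4; "delta_pos": the shift along the tool's x, y, z scaled (see below), a list of three; "turn": the turn about the tool's z scaled (see below). In form: [{"jaw": jaw, "delta_pos": [tx, ty, tz], "turn": turn}, ...]. A call has 1 to 10 rows; each row is the pose to reach, as a shift and turn from the pose commanded when the call began, along the tool's axes at that moment, turning the shorter way round; what a row does not reach only later rows make up. The controller multiplies each number of a shift by 1 m and each number of a turn by pi rad. A row lasts 1/12 s, in which the tool goes at most 41.7 mm and 7.16 degrees, less where a joint would pass 70% of its speed; a pose out of reach is approached as far as the arm can. A call with a number of a shift or a turn outside -1 to 1 is refused whole. A call with a gripper value outside its range is refused whole. The fingers move at their own pace and stop on an object; FORCE is the grip in N (left out, the last holds). Time passes only in rows, so rows that repeat a pose let the fingers close. It gives the time, the measured TCP pose, the force and the opening at its end, in the units of the state.
- get_obs(): the state, without advancing time (a new reading comes with each control period).
- camera(name): name is "scene" or "top"; returns the picture (400x640x3 uint8, red, green, blue); there is no depth.
- calibration(name): a dict with "mtx" (3x3 intrinsics, pixels), "rvec" (rotation vector, rad) and "tvec" (3), from world to camera coordinates, as OpenCV has them. Camera axes: x right, y down, z forward; pixel columns grow to the right and rows downward; lengths in m; the calibration is good to about 2 mm. A picture is of the moment at which its call begins. calibration takes no time and is no camera call.
- hand_in(): hands the job in, once; it reports no verdict.
The state is a dict: "clock": time; "joint_pos": joint angles; "joint_velocities": joint speeds; "tau": joint torques, N m; "position": TCP position; "ee_rot": TCP orientation; "ft_force": force on the tool from outside, world axes, zero at the start; "torque": the same for the moment, N m; "grip_width": opening from 0.0 (shut) to 1.0 (fully open).
Only numpy, scipy, OpenCV 4.12 (cv2) and the standard library are available. Lean on these libraries where they do the work, as an engineer would, in place of code of your own. Each camera call takes 0.05 s, during which the arm holds its last target.

## Working session

There is one attempt and no reset: what is moved stays moved. The work goes in short steps, Python scripts to look and compute and a shell command to move; the robot and the scene stay as the last step left them, time stands still between calls to the robot, and variables do not carry over. Pictures are saved under pics/ and viewed, and the job is handed in when it is done.

```bash
mkdir -p pics; ls; python3 - <<'E'
from workcell import *
import cv2
for n in("scene","top"):
    cv2.imwrite(f"pics/{n}0.png",camera(n)[:,:,::-1]); print(n,calibration(n))
o=get_obs();print(o)
E
```

```text
pics
scene {'mtx': array([[497.98924792,   0.        , 322.75256176],
       [  0.        , 497.98924792, 206.09069013],
       [  0.        ,   0.        ,   1.        ]]), 'rvec': array([ 2.09826381, -0.61607425,  0.30326011]), 'tvec': array([-0.52018366,  0.23692246,  1.02202004])}
top {'mtx': array([[370.59432483,   0.        , 326.55755234],
       [  0.        , 370.59432483, 193.08071876],
       [  0.        ,   0.        ,   1.        ]]), 'rvec': array([ 2.13015029, -2.18720124,  0.11608754]), 'tvec': array([0.00438458, 0.59949584, 1.12202958])}
{'clock': 0.1, 'joint_pos': array([-1.15163367,  0.33282998, -0.06468509,  1.46083947,  0.02158888,
        1.34987614, -0.0884725 ]), 'joint_velocities': array([ 0.00112426, -0.00274211, -0.00012336, -0.00183381, -0.0011242 ,
        0.0003932 ,  0.00036786]), 'tau': array([ 1.86780017e-03, -6.26741123e+01,  4.95334261e-02, -3.92428172e+01,
        1.62190001e-02,  6.99161479e-03,  2.92010661e-06]), 'position': array([0.26707777, 0.56470659, 0.23059067]), 'ee_rot': array([ 2.19075042e-01,  9.75707810e-01, -6.18676994e-04, -1.13933600e-04]), 'ft_force': array([ 0.79885578, -0.1802646 ,  0.05160828]), 'torque': array([-0.00770257,  0.00226892, -0.01497119]), 'grip_width': 0.9998095879078674}
```

View pics/scene0.png

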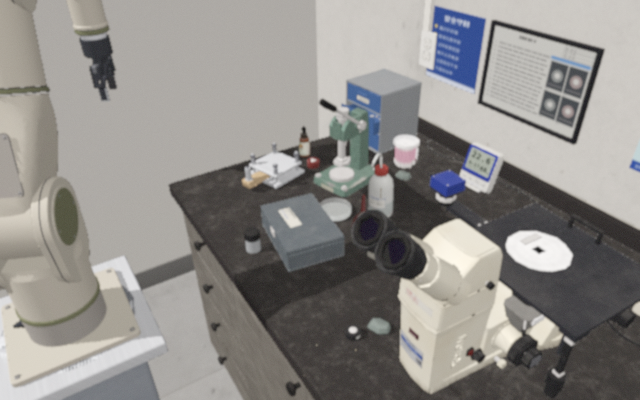

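View pics/top0.png

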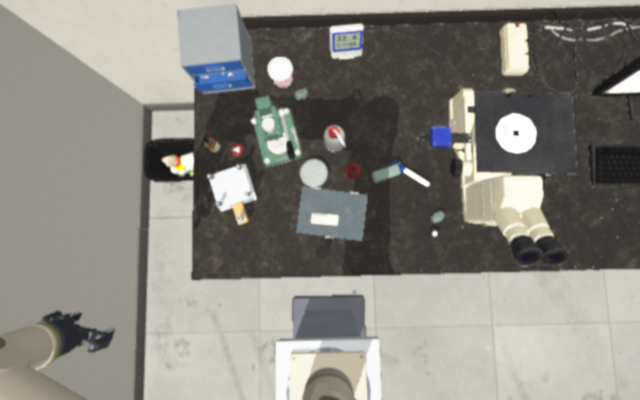

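The scene view shows the clamp at about (275,170) with the wedge's tail at (255,182). In the top view the clamp is at (232,187) and the wedge at (240,213). I'll zoom in on both.

```bash
cat >h.py <<'E'
import numpy as np, cv2
from workcell import *
def ray(n,u,v):
    c=calibration(n);R=cv2.Rodrigues(np.array(c["rvec"]))[0];t=np.array(c["tvec"]).ravel()
    p=cv2.undistortPoints(np.array([[[u,v]]],float),c["mtx"],None)[0,0]
    return -R.T@t, R.T@np.array([p[0],p[1],1])
def onz(n,u,v,z):
    o,d=ray(n,u,v); return o+d*(z-o[2])/d[2]
def proj(n,P):
    c=calibration(n);return cv2.projectPoints(np.array(P,float).reshape(-1,1,3),c["rvec"],c["tvec"],c["mtx"],None)[0][:,0]
def tri(a,b):
    (o1,d1),(o2,d2)=ray(*a),ray(*b)
    A=np.stack([d1,-d2],1);s=np.linalg.lstsq(A,o2-o1,rcond=None)[0]
    p,q=o1+s[0]*d1,o2+s[1]*d2
    return (p+q)/2,np.linalg.norm(p-q)
E
python3 - <<'E'
import cv2
a=cv2.imread("pics/top0.png")[130:250,180:340]
cv2.imwrite("pics/topz.png",cv2.resize(a,None,fx=5,fy=5,interpolation=cv2.INTER_CUBIC))
a=cv2.imread("pics/scene0.png")[120:220,220:380]
cv2.imwrite("pics/scenez.png",cv2.resize(a,None,fx=5,fy=5,interpolation=cv2.INTER_CUBIC))
E
```

```text
(no output)
```

View pics/topz.png

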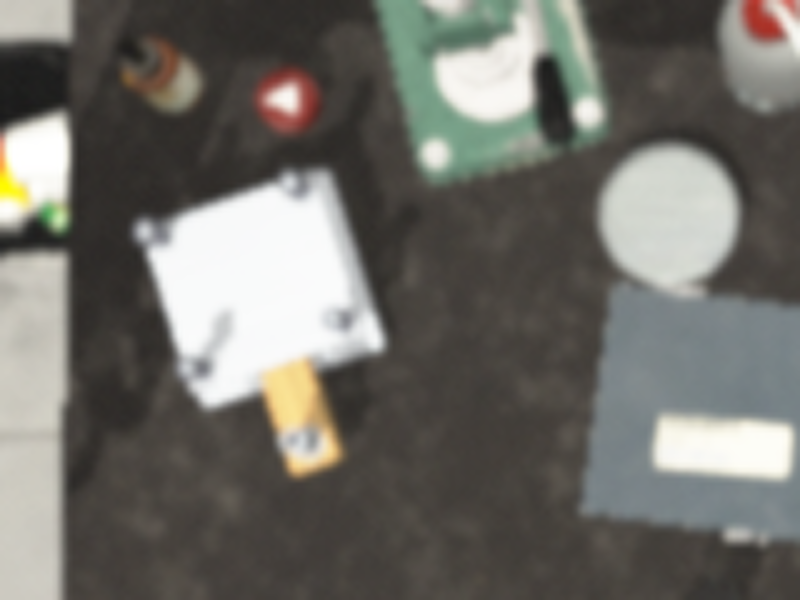

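View pics/scenez.png

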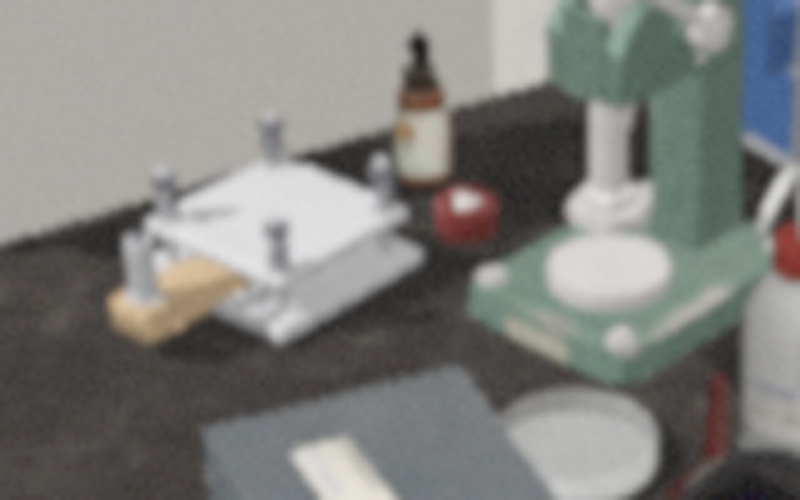

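```bash
python3 - <<'E'
from h import *
np.set_printoptions(precision=4,suppress=True)
T=lambda x,y:((x+.5)/5-.5+180,(y+.5)/5-.5+130)
S=lambda x,y:((x+.5)/5-.5+220,(y+.5)/5-.5+120)
print("pin tri",tri(("top",*T(300,440)),("scene",*S(135,238))), onz("top",*T(300,440),.074), onz("scene",*S(135,236),.074))
a,b=[onz("top",*T(*p),.036) for p in((292,478),(343,458))]
print("tail",a,b,np.linalg.norm(a-b),(a+b)/2)
c,d=[onz("top",*T(*p),.036) for p in((263,372),(313,360))]
print("root",c,d,np.linalg.norm(c-d)); 
for e,f in((a,c),(b,d),((a+b)/2,(c+d)/2)): print(np.degrees(np.arctan2(*(f-e)[1::-1])))
m,n=[onz("top",*T(*p),.014) for p in((208,410),(385,352))]
print("mouth",m,n,np.linalg.norm(m-n),(m+n)/2,"dir",np.degrees(np.arctan2(*(m-n)[1::-1]))-90)
for nme,p in zip("LF RF LB RB".split(),((197,370),(343,320),(150,232),(295,183))): print(nme,onz("top",*T(*p),.076))
print("spec",onz("top",*T(288,100),.02))
print("can scene",onz("scene",252,237,.054))
print("smallspec",onz("scene",353,331,.0),onz("top",435,233,0))
# grey box
for p in((615,285),(585,512),(795,300)): print("box",onz("top",*T(*p),.06))
E
python3 -c "
import cv2
a=cv2.imread('pics/scene0.png')[200:280,220:380]
cv2.imwrite('pics/scenez2.png',cv2.resize(a,None,fx=5,fy=5,interpolation=cv2.INTER_CUBIC))"
```

```text
pin tri (array([0.5264, 0.2509, 0.0757]), np.float64(0.003039456817148354)) [0.5279 0.2507 0.074 ] [0.5271 0.2564 0.074 ]
tail [0.5067 0.2648 0.036 ] [0.5182 0.2332 0.036 ] 0.03364010555890932 [0.5124 0.249  0.036 ]
root [0.5729 0.283  0.036 ] [0.5796 0.2519 0.036 ] 0.031884009489094575
15.343300586385592
16.85767061999931
16.074629358138203
mouth [0.5517 0.3236 0.014 ] [0.5856 0.2112 0.014 ] 0.11737730905392912 [0.5687 0.2674 0.014 ] dir 16.781931266000385
LF [0.5715 0.3123 0.076 ]
RF [0.5994 0.2243 0.076 ]
LB [0.6563 0.3415 0.076 ]
RB [0.684  0.2534 0.076 ]
spec [0.7492 0.2717 0.02  ]
can scene [ 0.411  -0.0169  0.054 ]
smallspec [ 0.473  -0.3379 -0.    ] [ 0.4669 -0.3512  0.    ]
box [0.6184 0.0611 0.06  ]
box [0.4807 0.0818 0.06  ]
box [ 0.6062 -0.0486  0.06  ]
```

View pics/scenez2.png

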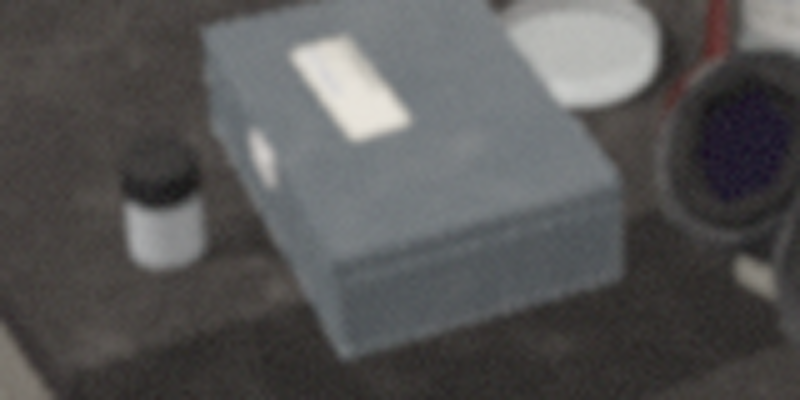

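```bash
cat >>h.py <<'E'
from scipy.spatial.transform import Rotation as Ro
np.set_printoptions(precision=4,suppress=True)
def to(P,yaw=None):
    o=get_obs();R=Ro.from_quat(o["ee_rot"]).as_matrix()
    y=np.degrees(np.arctan2(R[1,1],R[0,1]))
    print("delta tool",R.T@(np.array(P)-o["position"]),"jaw yaw",y,"tilt z",R[:,2], "turn",None if yaw is None else -(yaw-y)/180)
E
python3 - <<'E'
from h import *
to([.527,.252,.15],107)
print("edge",onz("top",200,277,0),onz("top",320,275,0),onz("top",193,200,0))
T=lambda x,y:((x+.5)/5-.5+220,(y+.5)/5-.5+200)
print("can",onz("scene",*T(160,148),.054),onz("scene",*T(166,252),0))
E
```

```text
delta tool [-0.3687 -0.1715  0.0808] jaw yaw 64.69057004183486 tilt z [-0.0005 -0.0012 -1.    ] turn -0.235052388656473
edge [0.3488 0.3931 0.    ] [0.3455 0.016  0.    ] [0.5925 0.4189 0.    ]
can [0.4233 0.0111 0.054 ] [0.4162 0.0016 0.    ]
```

```bash
python3 -m handwheel '[{"jaw":60,"delta_pos":[-0.369,-0.1715,0.06],"turn":-0.235},{"jaw":60,"delta_pos":[-0.369,-0.1715,0.06],"turn":-0.235},{"jaw":60,"delta_pos":[-0.369,-0.1715,0.06],"turn":-0.235},{"jaw":60,"delta_pos":[-0.369,-0.1715,0.06],"turn":-0.235},{"jaw":60,"delta_pos":[-0.369,-0.1715,0.06],"turn":-0.235},{"jaw":60,"delta_pos":[-0.369,-0.1715,0.06],"turn":-0.235},{"jaw":60,"delta_pos":[-0.369,-0.1715,0.06],"turn":-0.235},{"jaw":60,"delta_pos":[-0.369,-0.1715,0.06],"turn":-0.235},{"jaw":60,"delta_pos":[-0.369,-0.1715,0.06],"turn":-0.235},{"jaw":60,"delta_pos":[-0.369,-0.1715,0.06],"turn":-0.235}]'
python3 -m handwheel '[{"jaw":50,"delta_pos":[0,0,0],"turn":0},{"jaw":50,"delta_pos":[0,0,0],"turn":0}]'
python3 - <<'E'
from h import *
to([.527,.252,.041],107)
for n in("top","scene"):
    im=camera(n)[:,:,::-1]
    im=im[130:250,180:340] if n=="top" else im[90:210,200:360]
    cv2.imwrite(f"pics/{n}1.png",cv2.resize(im,None,fx=5,fy=5,interpolation=cv2.INTER_CUBIC))
E
```

```text
clock: 0.93
position: [0.5237, 0.2559, 0.1719]
ee_rot: [-0.148, 0.989, -0.0, -0.0]
ft_force: [1.0, 0.7, -0.7]
grip_width: 0.701
clock: 1.1
position: [0.5241, 0.2547, 0.1715]
ee_rot: [-0.145, 0.989, -0.001, -0.001]
ft_force: [-0.7, 1.0, -0.0]
grip_width: 0.585
delta tool [-0.0022 -0.0033  0.1305] jaw yaw 106.67845619540087 tilt z [-0.0009 -0.0015 -1.    ] turn -0.0017863544699951697
```

View pics/top1.png

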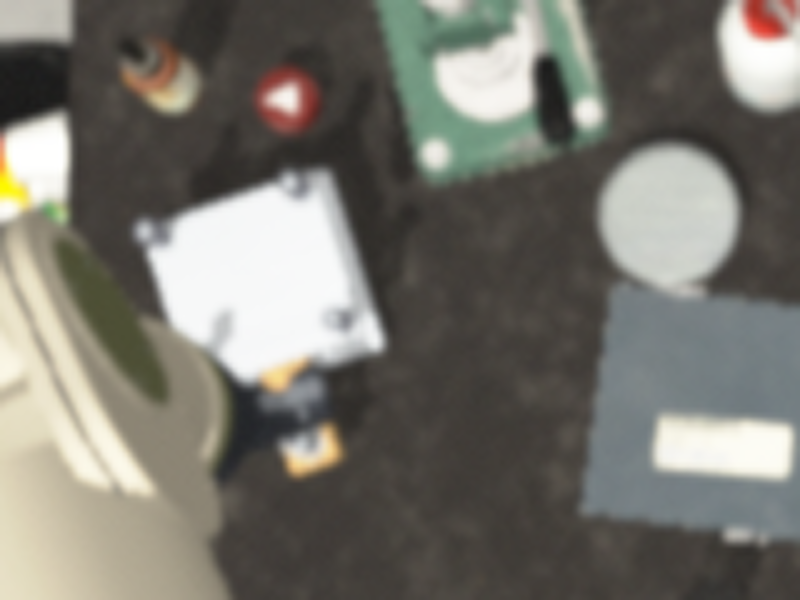

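View pics/scene1.png

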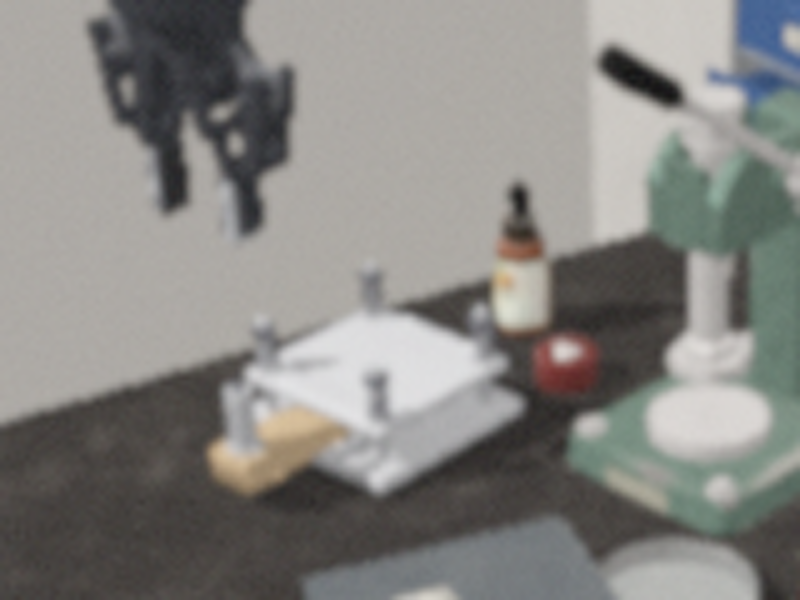

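```bash
python3 - <<'E'
from h import *
P=[[.5241,.2547,.1715],[.5241,.2547,.1865],[.527,.252,.074],[.527,.252,.036]]
print("top",(proj("top",P)-[180,130])*5)
print("scene",(proj("scene",P)-[200,90])*5)
print(ray("top",0,0)[0])
E
```

```text
top [[247.5654 436.5146]
 [240.0772 435.1376]
 [295.8424 439.6005]
 [310.7494 442.5322]]
scene [[210.4871 228.2773]
 [207.4484 202.7167]
 [236.1514 387.3709]
 [242.9964 445.8157]]
[ 0.4669 -0.0182  1.1832]
```

```bash
python3 -m handwheel '[{"jaw":45,"delta_pos":[-0.002,-0.004,0.04],"turn":-0.002},{"jaw":45,"delta_pos":[-0.002,-0.004,0.07],"turn":-0.002},{"jaw":45,"delta_pos":[-0.002,-0.004,0.09],"turn":-0.002},{"jaw":45,"delta_pos":[-0.002,-0.004,0.11],"turn":-0.002},{"jaw":45,"delta_pos":[-0.002,-0.004,0.125],"turn":-0.002},{"jaw":45,"delta_pos":[-0.002,-0.004,0.13],"turn":-0.002},{"jaw":45,"delta_pos":[-0.002,-0.004,0.13],"turn":-0.002},{"jaw":45,"delta_pos":[-0.002,-0.004,0.13],"turn":-0.002}]'
python3 - <<'E'
from h import *
to([.527,.251,.041],107)
for n in("top","scene"):
    im=camera(n)[:,:,::-1]
    im=im[130:250,180:340] if n=="top" else im[110:210,200:360]
    cv2.imwrite(f"pics/{n}2.png",cv2.resize(im,None,fx=5,fy=5,interpolation=cv2.INTER_CUBIC))
E
```

```text
clock: 1.87
position: [0.5258, 0.2557, 0.0431]
ee_rot: [-0.152, 0.988, 0.0, 0.0]
ft_force: [-0.1, 0.5, 1.3]
grip_width: 0.522
delta tool [ 0.0002 -0.0048  0.0021] jaw yaw 107.42938772592787 tilt z [ 0.0004  0.0007 -1.    ] turn 0.00238548736626593
```

View pics/scene2.png

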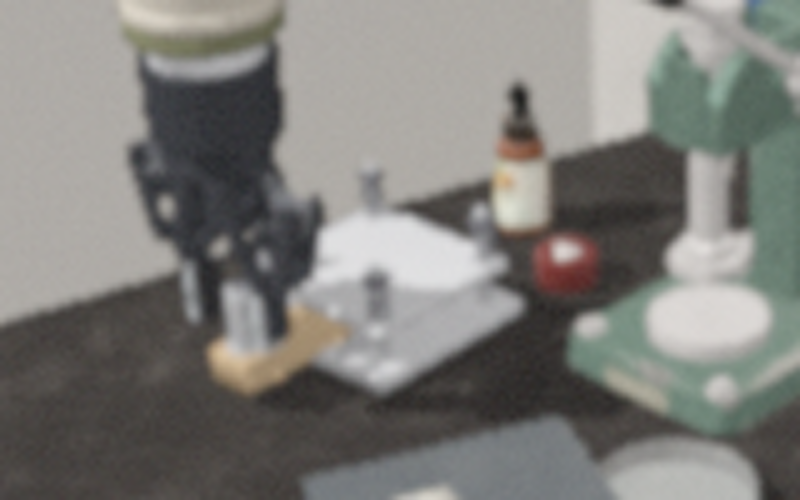

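View pics/top2.png

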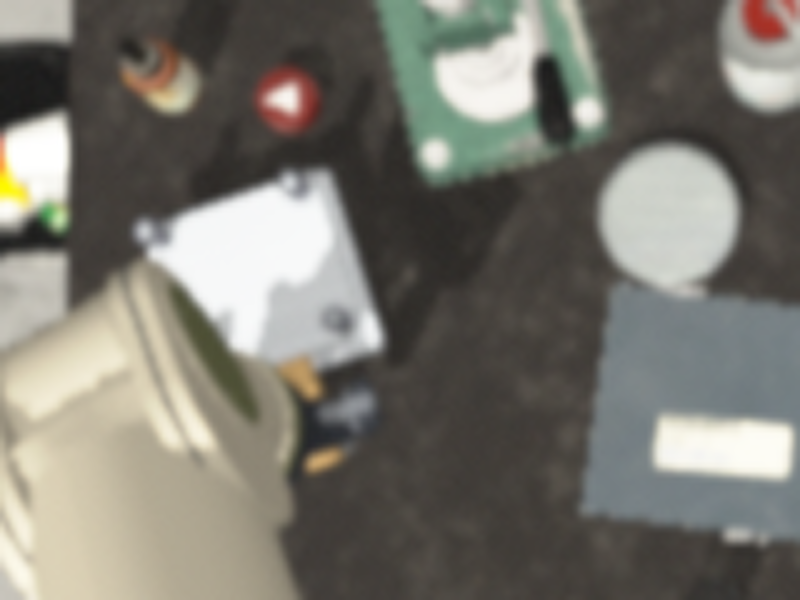

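```bash
python3 -m handwheel '[{"jaw":45,"delta_pos":[0,-0.004,0.001],"turn":0},{"jaw":45,"delta_pos":[0,-0.004,0.001],"turn":0},{"jaw":40,"delta_pos":[0,-0.004,0.001],"turn":0}]'
python3 -m handwheel '[{"jaw":30,"delta_pos":[0,0,0],"turn":0},{"jaw":25,"delta_pos":[0,0,0],"turn":0},{"jaw":22,"delta_pos":[0,0,0],"turn":0}]' 30
```

```text
clock: 2.22
position: [0.5275, 0.2504, 0.0418]
ee_rot: [-0.15, 0.989, 0.0, 0.0]
ft_force: [0.4, -0.7, 0.6]
grip_width: 0.469
clock: 2.47
position: [0.527, 0.2512, 0.0415]
ee_rot: [-0.151, 0.989, 0.0, 0.0]
ft_force: [-0.5, 2.0, 0.4]
grip_width: 0.263
```

```bash
python3 -m handwheel '[{"jaw":19,"delta_pos":[0,0,0],"turn":0},{"jaw":17,"delta_pos":[0,0,0],"turn":0},{"jaw":15,"delta_pos":[0,0,0],"turn":0},{"jaw":12,"delta_pos":[0,0,0],"turn":0}]' 30;python3 -m handwheel '[{"jaw":10,"delta_pos":[0,0,0],"turn":0},{"jaw":10,"delta_pos":[0,0,0],"turn":0},{"jaw":10,"delta_pos":[0,0,0],"turn":0}]' 70
```

```text
clock: 2.8
position: [0.5269, 0.2508, 0.0414]
ee_rot: [-0.151, 0.989, 0.0, -0.0]
ft_force: [-2.7, 1.1, 2.6]
grip_width: 0.178
clock: 3.05
position: [0.5269, 0.2507, 0.0414]
ee_rot: [-0.151, 0.989, 0.0, -0.0]
ft_force: [-3.4, 0.6, 3.3]
grip_width: 0.167
```

```bash
python3 -m handwheel '[{"jaw":10,"delta_pos":[0,0.003,0],"turn":0},{"jaw":10,"delta_pos":[0,0.006,0],"turn":0},{"jaw":10,"delta_pos":[0.0005,0.008,0],"turn":0},{"jaw":10,"delta_pos":[0.001,0.008,0],"turn":0}]';python3 -m handwheel '[{"jaw":10,"delta_pos":[0,-0.004,0],"turn":0},{"jaw":10,"delta_pos":[0,-0.008,0],"turn":0},{"jaw":10,"delta_pos":[0.0005,-0.012,0],"turn":0},{"jaw":10,"delta_pos":[0.001,-0.016,0],"turn":0},{"jaw":10,"delta_pos":[0.001,-0.016,0],"turn":0}]'
```

```text
clock: 3.38
position: [0.5245, 0.2576, 0.0415]
ee_rot: [-0.151, 0.989, -0.0, 0.001]
ft_force: [2.3, -1.4, 0.3]
grip_width: 0.168
clock: 3.8
position: [0.5293, 0.2419, 0.0417]
ee_rot: [-0.15, 0.989, 0.0, 0.002]
ft_force: [6.6, 3.0, -3.5]
grip_width: 0.166
```

```bash
cat >f.py <<'E'
from h import *
o=get_obs();e=np.array([-.956,-.292]);l=np.array([-.292,.956])
d=o["position"][:2]-[.527,.251]
print("out mm",1e3*d@e,"lat",1e3*d@l,"F out",o["ft_force"][:2]@e,"lat",o["ft_force"][:2]@l,"z",o["position"][2],o["ft_force"][2])
E
python3 -m handwheel '[{"jaw":10,"delta_pos":[0.0003,0.004,0],"turn":0},{"jaw":10,"delta_pos":[0.0006,0.008,0],"turn":0},{"jaw":10,"delta_pos":[0.0008,0.012,0],"turn":0},{"jaw":10,"delta_pos":[0.001,0.016,0],"turn":0},{"jaw":10,"delta_pos":[0.001,0.016,0],"turn":0}]';python3 f.py; python3 -m handwheel '[{"jaw":10,"delta_pos":[0.0003,-0.004,0],"turn":0},{"jaw":10,"delta_pos":[0.0006,-0.008,0],"turn":0},{"jaw":10,"delta_pos":[0.0008,-0.012,0],"turn":0},{"jaw":10,"delta_pos":[0.001,-0.016,0],"turn":0},{"jaw":10,"delta_pos":[0.001,-0.016,0],"turn":0}]';python3 f.py
```

```text
clock: 4.22
position: [0.522, 0.2583, 0.0415]
ee_rot: [-0.151, 0.989, 0.0, 0.0]
ft_force: [5.4, -0.3, -1.1]
grip_width: 0.17
out mm 2.6280821965193772 lat 8.434922849105623 F out -5.053919086084177 lat -1.840659299189082 z 0.04151420310551791 -1.0817022711719875
clock: 4.63
position: [0.5264, 0.2425, 0.0416]
ee_rot: [-0.151, 0.989, 0.001, 0.001]
ft_force: [6.3, 3.5, -2.4]
grip_width: 0.163
out mm 3.099764920231606 lat -7.957803415152947 F out -7.000658358433299 lat 1.5030630194183068 z 0.04164800215641826 -2.445955455407796
```

```bash
for i in 1; do python3 -m handwheel '[{"jaw":10,"delta_pos":[0.0003,0.004,0],"turn":0},{"jaw":10,"delta_pos":[0.0006,0.008,0],"turn":0},{"jaw":10,"delta_pos":[0.0009,0.012,0],"turn":0},{"jaw":10,"delta_pos":[0.0012,0.016,0],"turn":0},{"jaw":10,"delta_pos":[0.0012,0.016,0],"turn":0},{"jaw":10,"delta_pos":[0.0015,0.012,0],"turn":0},{"jaw":10,"delta_pos":[0.0018,0.008,0],"turn":0},{"jaw":10,"delta_pos":[0.0021,0.004,0],"turn":0},{"jaw":10,"delta_pos":[0.0024,0,0],"turn":0},{"jaw":10,"delta_pos":[0.0024,0,0],"turn":0}]' >/dev/null;python3 f.py; done
python3 -m handwheel '[{"jaw":10,"delta_pos":[0.0003,0.004,0],"turn":0},{"jaw":10,"delta_pos":[0.0006,0.008,0],"turn":0},{"jaw":10,"delta_pos":[0.0009,0.012,0],"turn":0},{"jaw":10,"delta_pos":[0.0012,0.016,0],"turn":0},{"jaw":10,"delta_pos":[0.0012,0.016,0],"turn":0},{"jaw":10,"delta_pos":[0.0015,0.012,0],"turn":0},{"jaw":10,"delta_pos":[0.0018,0.008,0],"turn":0},{"jaw":10,"delta_pos":[0.0021,0.004,0],"turn":0},{"jaw":10,"delta_pos":[0.0024,0,0],"turn":0},{"jaw":10,"delta_pos":[0.0024,0,0],"turn":0}]' >/dev/null;python3 f.py
python3 - <<'E'
from h import *
im=camera("top")[:,:,::-1][130:250,180:340]
cv2.imwrite("pics/top3.png",cv2.resize(im,None,fx=5,fy=5,interpolation=cv2.INTER_CUBIC))
im=camera("scene")[:,:,::-1][110:210,200:360]
cv2.imwrite("pics/scene3.png",cv2.resize(im,None,fx=5,fy=5,interpolation=cv2.INTER_CUBIC))
E
```

```text
out mm 5.611325914827632 lat -7.989095356287173 F out -6.824687404083966 lat 1.0665259277138153 z 0.04160340354187825 -2.1404966363576747
out mm 8.10005872183757 lat -8.131998357629799 F out -7.787551140699587 lat 1.678567159451976 z 0.041576558164757325 -2.0879386770203725
```

View pics/top3.png

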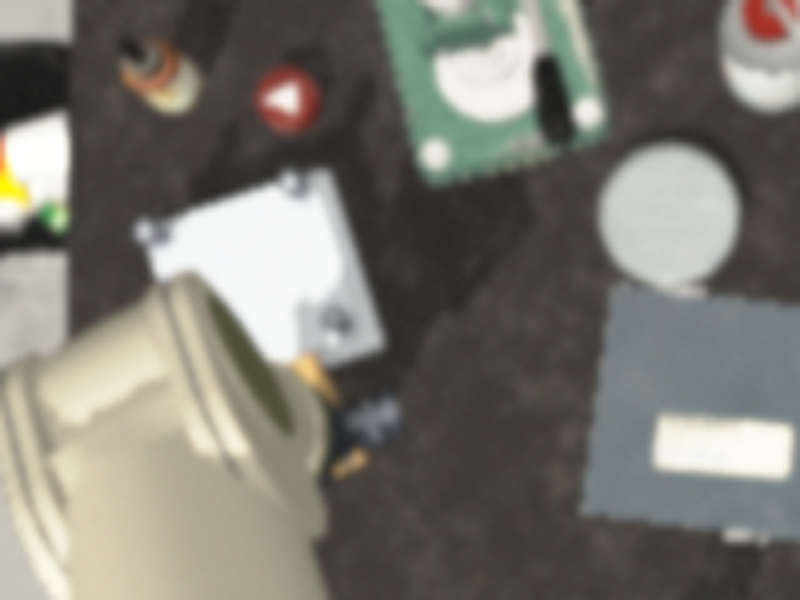

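View pics/scene3.png

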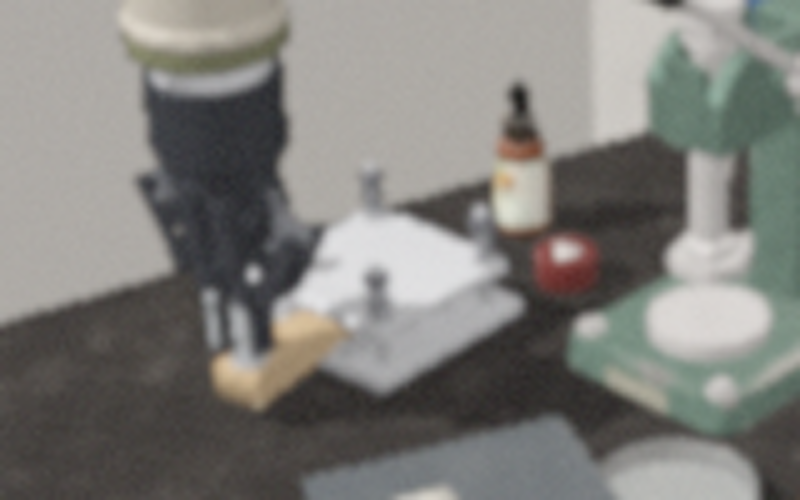

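Clamp corners are unchanged at (385,345) and (140,230), and the wedge is moving out of it. I'll keep swinging.

```bash
python3 -m handwheel '[{"jaw":10,"delta_pos":[0.0003,0.004,0],"turn":0},{"jaw":10,"delta_pos":[0.0007,0.008,0],"turn":0},{"jaw":10,"delta_pos":[0.0011,0.012,0],"turn":0},{"jaw":10,"delta_pos":[0.0014,0.016,0],"turn":0},{"jaw":10,"delta_pos":[0.0014,0.016,0],"turn":0},{"jaw":10,"delta_pos":[0.0017,0.012,0],"turn":0},{"jaw":10,"delta_pos":[0.002,0.008,0],"turn":0},{"jaw":10,"delta_pos":[0.0024,0.004,0],"turn":0},{"jaw":10,"delta_pos":[0.0028,0,0],"turn":0},{"jaw":10,"delta_pos":[0.0028,0,0],"turn":0}]' >/dev/null;python3 f.py
python3 -m handwheel '[{"jaw":10,"delta_pos":[0.0003,0.004,0],"turn":0},{"jaw":10,"delta_pos":[0.0007,0.008,0],"turn":0},{"jaw":10,"delta_pos":[0.0011,0.012,0],"turn":0},{"jaw":10,"delta_pos":[0.0014,0.016,0],"turn":0},{"jaw":10,"delta_pos":[0.0014,0.016,0],"turn":0},{"jaw":10,"delta_pos":[0.0017,0.012,0],"turn":0},{"jaw":10,"delta_pos":[0.002,0.008,0],"turn":0},{"jaw":10,"delta_pos":[0.0024,0.004,0],"turn":0},{"jaw":10,"delta_pos":[0.0028,0,0],"turn":0},{"jaw":10,"delta_pos":[0.0028,0,0],"turn":0}]' >/dev/null;python3 f.py
python3 -m handwheel '[{"jaw":10,"delta_pos":[0.0003,0.004,0],"turn":0},{"jaw":10,"delta_pos":[0.0007,0.008,0],"turn":0},{"jaw":10,"delta_pos":[0.0011,0.012,0],"turn":0},{"jaw":10,"delta_pos":[0.0014,0.016,0],"turn":0},{"jaw":10,"delta_pos":[0.0014,0.016,0],"turn":0},{"jaw":10,"delta_pos":[0.0017,0.012,0],"turn":0},{"jaw":10,"delta_pos":[0.002,0.008,0],"turn":0},{"jaw":10,"delta_pos":[0.0024,0.004,0],"turn":0},{"jaw":10,"delta_pos":[0.0028,0,0],"turn":0},{"jaw":10,"delta_pos":[0.0028,0,0],"turn":0}]' >/dev/null;python3 f.py
```

```text
out mm 10.781580924338762 lat -8.132240234893327 F out -7.9495175731591035 lat 0.6370104042658897 z 0.041601732130344224 -2.3049511214616394
out mm 13.637146283818526 lat -8.221637316341733 F out -6.679740247575624 lat 1.0813943519917832 z 0.041605493297793256 -2.3690903024414847
out mm 16.610936369953894 lat -8.53755785282732 F out -8.136383704115822 lat 1.18192034485755 z 0.04152349469880766 -3.3038547162544605
```

```bash
python3 -m handwheel '[{"jaw":10,"delta_pos":[0.0003,0.004,0],"turn":0},{"jaw":10,"delta_pos":[0.0007,0.008,0],"turn":0},{"jaw":10,"delta_pos":[0.0011,0.012,0],"turn":0},{"jaw":10,"delta_pos":[0.0014,0.016,0],"turn":0},{"jaw":10,"delta_pos":[0.0014,0.016,0],"turn":0},{"jaw":10,"delta_pos":[0.0017,0.012,0],"turn":0},{"jaw":10,"delta_pos":[0.002,0.008,0],"turn":0},{"jaw":10,"delta_pos":[0.0024,0.004,0],"turn":0},{"jaw":10,"delta_pos":[0.0028,0,0],"turn":0},{"jaw":10,"delta_pos":[0.0028,0,0],"turn":0}]' >/dev/null;python3 f.py
python3 -m handwheel '[{"jaw":10,"delta_pos":[0.0003,0.004,0],"turn":0},{"jaw":10,"delta_pos":[0.0007,0.008,0],"turn":0},{"jaw":10,"delta_pos":[0.0011,0.012,0],"turn":0},{"jaw":10,"delta_pos":[0.0014,0.016,0],"turn":0},{"jaw":10,"delta_pos":[0.0014,0.016,0],"turn":0},{"jaw":10,"delta_pos":[0.0017,0.012,0],"turn":0},{"jaw":10,"delta_pos":[0.002,0.008,0],"turn":0},{"jaw":10,"delta_pos":[0.0024,0.004,0],"turn":0},{"jaw":10,"delta_pos":[0.0028,0,0],"turn":0},{"jaw":10,"delta_pos":[0.0028,0,0],"turn":0}]' >/dev/null;python3 f.py
python3 -m handwheel '[{"jaw":10,"delta_pos":[0.0003,0.004,0],"turn":0},{"jaw":10,"delta_pos":[0.0007,0.008,0],"turn":0},{"jaw":10,"delta_pos":[0.0011,0.012,0],"turn":0},{"jaw":10,"delta_pos":[0.0014,0.016,0],"turn":0},{"jaw":10,"delta_pos":[0.0014,0.016,0],"turn":0},{"jaw":10,"delta_pos":[0.0017,0.012,0],"turn":0},{"jaw":10,"delta_pos":[0.002,0.008,0],"turn":0},{"jaw":10,"delta_pos":[0.0024,0.004,0],"turn":0},{"jaw":10,"delta_pos":[0.0028,0,0],"turn":0},{"jaw":10,"delta_pos":[0.0028,0,0],"turn":0}]' >/dev/null;python3 f.py
python3 - <<'E'
from h import *
im=camera("top")[:,:,::-1][130:250,180:340]
cv2.imwrite("pics/top4.png",cv2.resize(im,None,fx=5,fy=5,interpolation=cv2.INTER_CUBIC))
E
```

```text
out mm 20.479345840540336 lat -10.06406875555497 F out -0.32153385828466147 lat -0.7928973374686904 z 0.0411692657020212 0.052703358061313155
out mm 22.73298188096941 lat -10.133698424212678 F out -0.13890942795282576 lat -0.5825867505759761 z 0.04136119964117682 0.6295049575159416
out mm 25.502948476560448 lat -10.129714870705472 F out 0.4658161355596322 lat -0.4466237499357883 z 0.04137376793301012 -1.0541420333364182
```

View pics/top4.png

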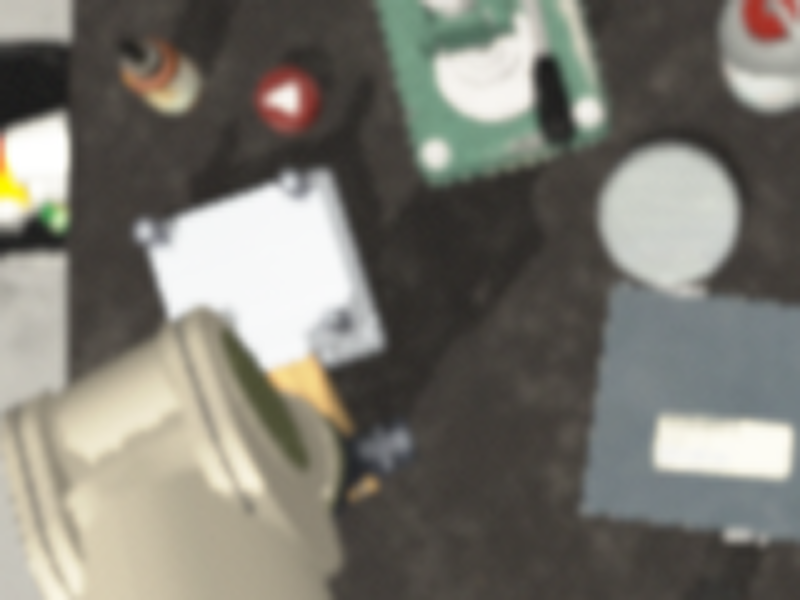

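Wedge is free (no pull force) and the clamp hasn't moved. I'll recentre and draw it out steadily.

```bash
python3 -m handwheel '[{"jaw":10,"delta_pos":[0.001,0.003,0],"turn":0},{"jaw":10,"delta_pos":[0.002,0.006,0],"turn":0},{"jaw":10,"delta_pos":[0.004,0.009,0],"turn":0},{"jaw":10,"delta_pos":[0.007,0.009,0],"turn":0},{"jaw":10,"delta_pos":[0.01,0.009,0],"turn":0},{"jaw":10,"delta_pos":[0.014,0.009,0],"turn":0},{"jaw":10,"delta_pos":[0.018,0.009,0],"turn":0},{"jaw":10,"delta_pos":[0.022,0.009,0],"turn":0},{"jaw":10,"delta_pos":[0.026,0.009,0],"turn":0},{"jaw":10,"delta_pos":[0.03,0.009,0],"turn":0}]' >/dev/null;python3 f.py
python3 -m handwheel '[{"jaw":10,"delta_pos":[0.004,0,-0.001],"turn":0},{"jaw":10,"delta_pos":[0.008,0,-0.001],"turn":0},{"jaw":10,"delta_pos":[0.012,0,-0.002],"turn":0},{"jaw":10,"delta_pos":[0.016,0,-0.002],"turn":0},{"jaw":10,"delta_pos":[0.02,0,-0.002],"turn":0},{"jaw":10,"delta_pos":[0.025,0,-0.003],"turn":0},{"jaw":10,"delta_pos":[0.03,0,-0.003],"turn":0}]' >/dev/null;python3 f.py
python3 - <<'E'
from h import *
im=camera("top")[:,:,::-1][130:250,180:340]
cv2.imwrite("pics/top5.png",cv2.resize(im,None,fx=5,fy=5,interpolation=cv2.INTER_CUBIC))
im=camera("scene")[:,:,::-1][130:230,200:360]
cv2.imwrite("pics/scene5.png",cv2.resize(im,None,fx=5,fy=5,interpolation=cv2.INTER_CUBIC))
E
```

```text
out mm 56.09786001089995 lat 0.24744831590347244 F out -0.5527007414034795 lat -0.30340613587759013 z 0.04132874605749697 -1.6173670745991844
out mm 85.90191230785514 lat 0.16125448000284714 F out 0.5042907427442234 lat 0.13567314692105054 z 0.04451752499796506 -1.7735483994400958
```

View pics/top5.png

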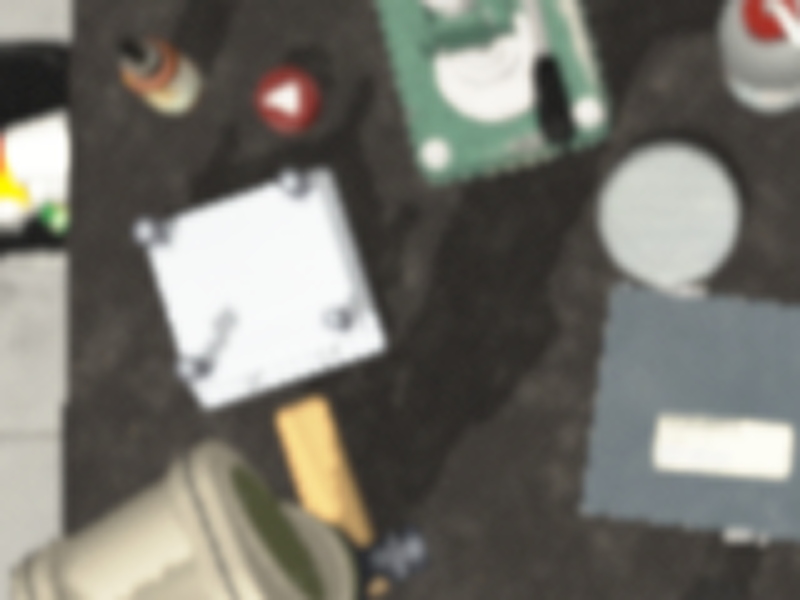

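View pics/scene5.png

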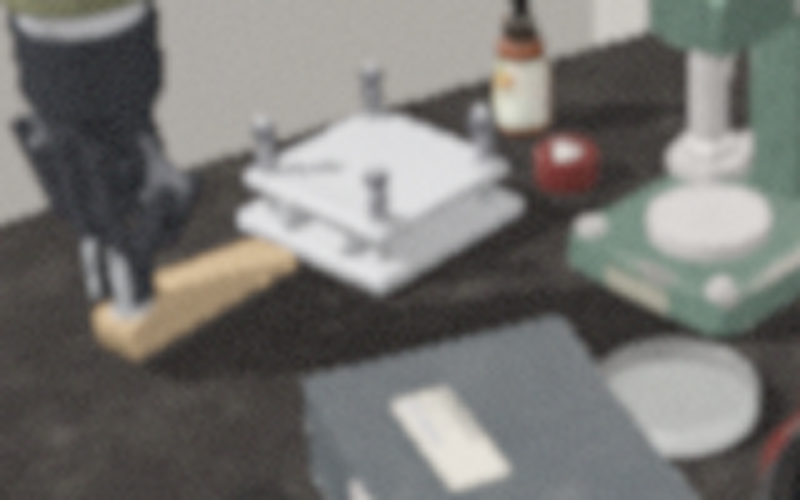

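The wedge has left the clamp: its tip is at (305,400) and the clamp's edge is just behind it. The plate looks lower. I'll move it further out and then down.

```bash
python3 -m handwheel '[{"jaw":10,"delta_pos":[0.006,0,0],"turn":0},{"jaw":10,"delta_pos":[0.014,0,0],"turn":0},{"jaw":10,"delta_pos":[0.022,0,0],"turn":0},{"jaw":10,"delta_pos":[0.03,0,0.003],"turn":0},{"jaw":10,"delta_pos":[0.035,0,0.007],"turn":0},{"jaw":10,"delta_pos":[0.035,0,0.011],"turn":0},{"jaw":10,"delta_pos":[0.035,0,0.014],"turn":0},{"jaw":10,"delta_pos":[0.035,0,0.0155],"turn":0},{"jaw":10,"delta_pos":[0.035,0,0.0165],"turn":0},{"jaw":10,"delta_pos":[0.035,0,0.0165],"turn":0}]';python3 f.py
python3 -m handwheel '[{"jaw":10,"delta_pos":[0,0,0.0005],"turn":0},{"jaw":10,"delta_pos":[0,0,0.001],"turn":0},{"jaw":10,"delta_pos":[0,0,0.0015],"turn":0}]'>/dev/null;python3 f.py
python3 - <<'E'
from h import *
im=camera("scene")[:,:,::-1][130:230,200:360]
cv2.imwrite("pics/scene6.png",cv2.resize(im,None,fx=5,fy=5,interpolation=cv2.INTER_CUBIC))
E
```

```text
clock: 13.8
position: [0.4119, 0.2157, 0.0276]
ee_rot: [-0.151, 0.989, -0.0, -0.0]
ft_force: [0.2, 0.3, -1.0]
grip_width: 0.165
out mm 120.34064304294641 lat -0.14124589153631303 F out -0.31210344576736815 lat 0.24499561477165901 z 0.027621949582822457 -0.9900886631855443
out mm 120.3032471220416 lat -0.04946459118929541 F out -0.5176481200693628 lat 0.5687905005427211 z 0.026442451229299342 -1.1784116976042651
```

View pics/scene6.png

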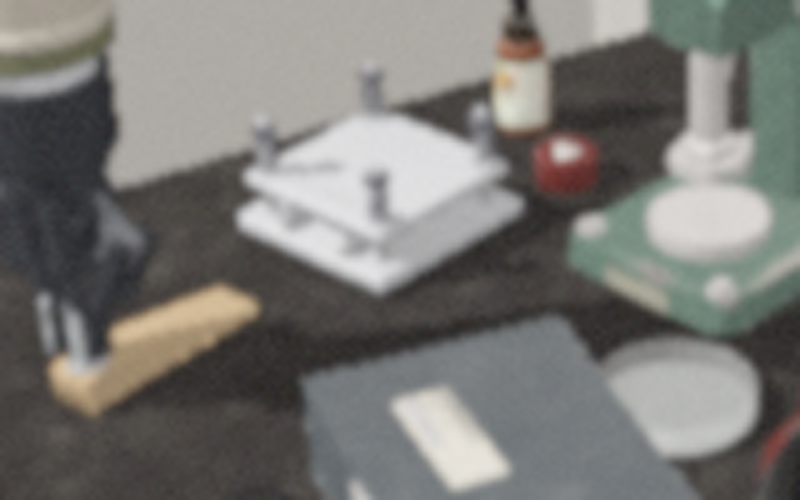

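The force reads about -1 N, which is only the wedge's weight, so it isn't touching the worktop yet. I'll lower in half-millimetre steps.

```bash
python3 -m handwheel '[{"jaw":10,"delta_pos":[0,0,0.0005],"turn":0},{"jaw":10,"delta_pos":[0,0,0.001],"turn":0}]'>/dev/null;python3 f.py
python3 -m handwheel '[{"jaw":10,"delta_pos":[0,0,0.0005],"turn":0},{"jaw":10,"delta_pos":[0,0,0.0005],"turn":0}]'>/dev/null;python3 f.py
```

```text
out mm 120.24488889211196 lat -0.001228167047284435 F out 4.82864031787299 lat -1.4834356618619062 z 0.02598374009794572 13.748437670643115
out mm 120.24030033676898 lat 0.012562704447912049 F out 6.715647711098614 lat -1.2487949797497895 z 0.025966681265237247 15.576052475069
```

```bash
python3 -m handwheel '[{"jaw":10,"delta_pos":[0,0,-0.0008],"turn":0},{"jaw":12,"delta_pos":[0,0,-0.001],"turn":0},{"jaw":16,"delta_pos":[0,0,-0.001],"turn":0},{"jaw":20,"delta_pos":[0,0,-0.001],"turn":0},{"jaw":28,"delta_pos":[0,0,-0.001],"turn":0},{"jaw":36,"delta_pos":[0,0,-0.001],"turn":0},{"jaw":45,"delta_pos":[0,0,-0.001],"turn":0},{"jaw":45,"delta_pos":[0,0,-0.001],"turn":0}]' 20
python3 -m handwheel '[{"jaw":45,"delta_pos":[0,0,-0.01],"turn":0},{"jaw":45,"delta_pos":[0,0,-0.03],"turn":0},{"jaw":45,"delta_pos":[0,0,-0.06],"turn":0},{"jaw":45,"delta_pos":[0,0,-0.1],"turn":0},{"jaw":45,"delta_pos":[0,0.03,-0.14],"turn":0},{"jaw":45,"delta_pos":[0,0.07,-0.17],"turn":0},{"jaw":45,"delta_pos":[0,0.11,-0.2],"turn":0},{"jaw":45,"delta_pos":[0,0.15,-0.2],"turn":0},{"jaw":45,"delta_pos":[0,0.15,-0.2],"turn":0}]'
python3 - <<'E'
from h import *
im=camera("top")[:,:,::-1]
cv2.imwrite("pics/top7f.png",im);im=im[140:260,180:340]
cv2.imwrite("pics/top7.png",cv2.resize(im,None,fx=5,fy=5,interpolation=cv2.INTER_CUBIC))
im=camera("scene")[:,:,::-1]
cv2.imwrite("pics/scene7f.png",im);im=im[130:230,200:360]
cv2.imwrite("pics/scene7.png",cv2.resize(im,None,fx=5,fy=5,interpolation=cv2.INTER_CUBIC))
E
```

```text
clock: 15.1
position: [0.4117, 0.2157, 0.0258]
ee_rot: [-0.151, 0.989, 0.0, -0.0]
ft_force: [0.4, 1.2, -0.5]
grip_width: 0.528
clock: 15.85
position: [0.3651, 0.3637, 0.2294]
ee_rot: [-0.153, 0.988, 0.002, 0.002]
ft_force: [0.0, 0.2, -0.9]
grip_width: 0.529
```

View pics/top7.png

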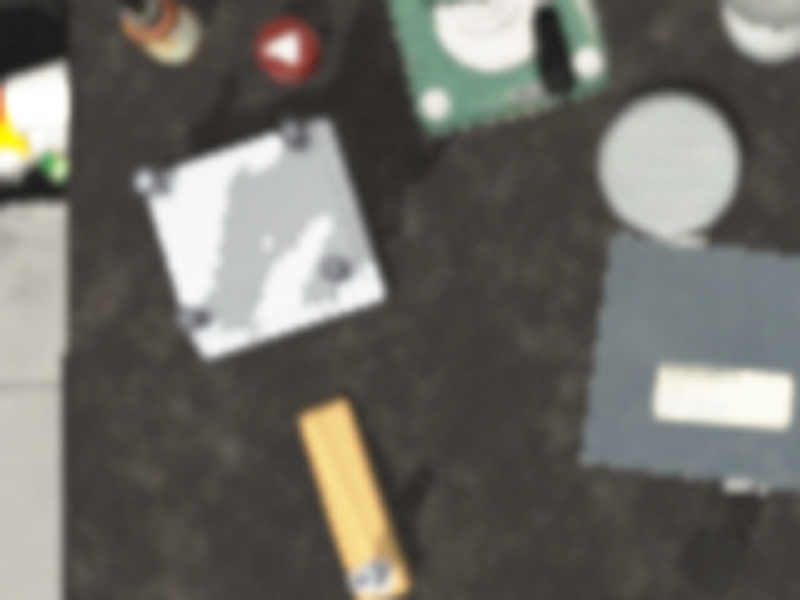

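View pics/scene7.png

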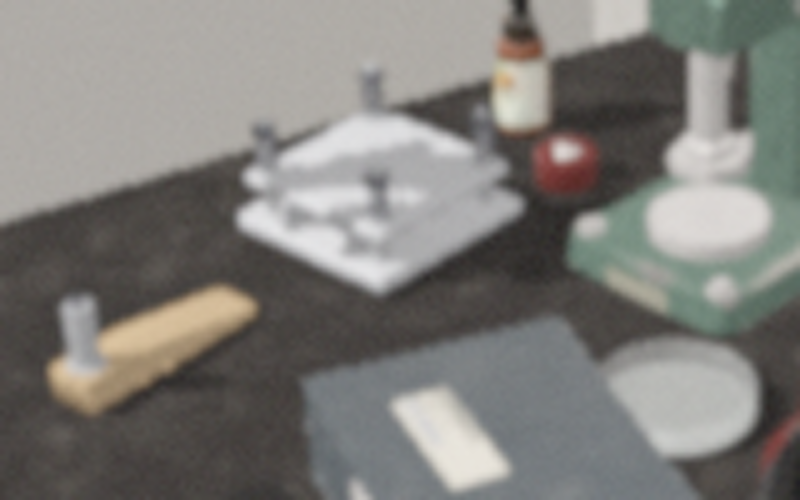

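View pics/scene7f.png

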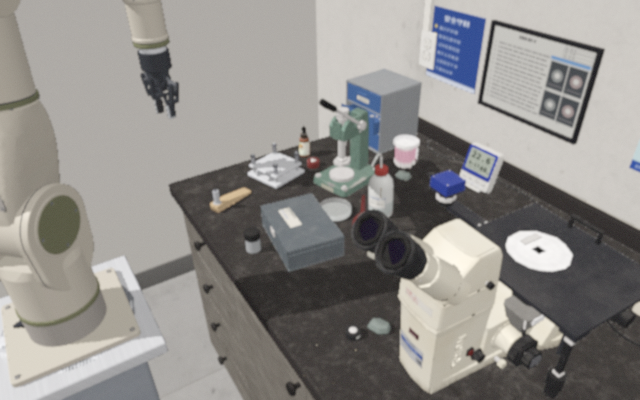

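```bash
python3 -m handwheel '[{"jaw":45,"delta_pos":[0,0,0],"turn":0},{"jaw":45,"delta_pos":[0,0,0],"turn":0},{"jaw":45,"delta_pos":[0,0,0],"turn":0},{"jaw":45,"delta_pos":[0,0,0],"turn":0}]' >/dev/null
python3 - <<'E'
from h import *
T=lambda x,y:((x+.5)/5-.5+180,(y+.5)/5-.5+140)
m=[onz("top",*T(*p),.014) for p in((208,360),(385,300))];mm=(m[0]+m[1])/2;print("mouth",mm)
c=np.array([.6278,.2829]);tip=(onz("top",*T(298,415),.007)+onz("top",*T(347,398),.007))/2
pin=onz("top",*T(372,576),.058);w=pin[:2]+(tip-pin)[:2]/np.linalg.norm((tip-pin)[:2])*.0485
print("tip",tip,"pin",pin,"pin-tip",np.linalg.norm((tip-pin)[:2]),"wedge",w,"dist",np.linalg.norm(w-c))
print("pin tri",tri(("top",*T(372,576)),("scene",(79+.5)/5-.5+200,(298+.5)/5-.5+130)))
a=cv2.imread("pics/scene0.png")[140:200,235:315];b=cv2.imread("pics/scene5.png") 
b=camera("scene")[:,:,::-1][140:200,235:315]
v=np.hstack([a,b]);cv2.imwrite("pics/cmp.png",cv2.resize(v,None,fx=5,fy=5,interpolation=cv2.INTER_CUBIC))
E
```

```text
mouth [0.5693 0.2674 0.014 ]
tip [0.5208 0.2526 0.007 ] pin [0.416  0.2111 0.058 ] pin-tip 0.1126990126576523 wedge [0.4611 0.229 ] dist 0.17522248979053345
pin tri (array([0.4153, 0.2103, 0.0639]), np.float64(0.001963750127275043))
```

View pics/cmp.png

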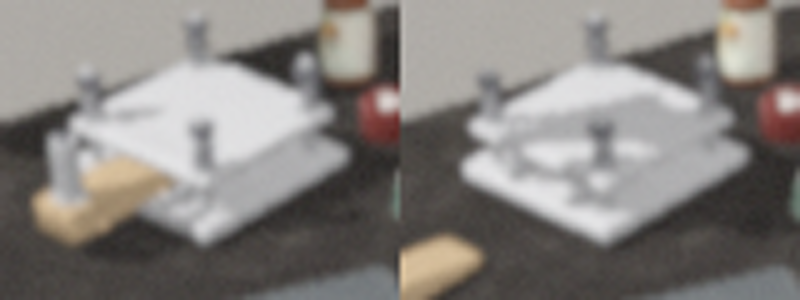

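In the before/after pair the plate's back corner drops from about row 57 to row 63, so the plate is down. Mouth is where it started, and the wedge is about 175 mm from the clamp's centre. Handing in.

```bash
python3 -c "
from workcell import *
print(hand_in())"
```

```text
the job is handed in; nothing more can be done
None
```

I worked the wedge loose with about eight side-to-side swings of roughly 8 mm each way. I then drew it 120 mm clear, laid it flat with the pin up, backed the arm off and handed in. The clock stood at about 16 s of the 64 s allowed, and no verdict is reported.

**Checks before handing in:**
- **Clamp:** the middle of its front edge measured (0.569, 0.267), against (0.569, 0.267) at the start, so it did not move measurably. The pull readings were 5–8 N, below the 13 N at which it slides.
- **Wedge:** its origin is about 175 mm from the clamp's centre, where 140 mm is needed. It pressed the worktop with about 15 N as I set it down, and it looks flat with the pin up in both views.
- **Plate:** its back corner sits about 6 rows lower in the 5x enlarged picture, roughly the 3.5 mm expected. That is only a visual check, because I could not read the plate joint directly.
- **Bystanders:** the canister and the specimens show no visible movement in the pictures. I did not re-measure them.

**One reading that disagreed:** the pin top triangulated at 64 mm instead of 58 mm. I took this as pixel error, because lowering the wedge about 18 mm to firm contact fits it resting on the worktop.

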